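# Brush out the leaning sample jar

### The job

Take the bottle brush out of its pot and brush the inside of the wide sample jar, which leans in its wooden stand: push the brush head right down to the jar's bottom and draw it back up to the mouth, twice, without ramming the jar. Then set the brush down in its pot again, head down, and let go; do not drop it, and leave the other things on the desk where they are.

Things in the scene. Friction and masses are not known exactly. Their poses are not given: they have to be found in the camera images.
- brush_grip (a point): Bottle brush, loose, about 90 g, 240 mm long, standing head-down and upright in the pot. This point is the centre of its square wooden handle (18 x 18 mm, 90 mm long, sides along the brush's x and y); z runs along the brush from head to handle end. The handle spans 45 mm either side of this point; below it is an 8 mm steel stem, 95 mm long, then the head. The flat end of the head lies 195 mm below this point.
- brush_tip (a point): Centre of the flat end of the same brush's black head (stiff, round, 45 mm across with a bevelled end, 60 mm long); same axes as the handle.
- pot_floor (a point): Centre of the inner floor of the brush's pot: a fixed round grey plastic pot, 76 mm across, 70 mm tall, open on top, inside about 66 mm across; its inner floor is 6 mm above the desk. z is up.
- wide_jar_floor (a point): Centre of the inner floor of the wide white jar (the one to brush), fixed in a light wooden stand so that it leans 31.5 degrees from vertical with its mouth towards the robot's side. z is the jar's axis, from the floor out through the mouth. Inside 64 to 66 mm across and 113 mm deep, wall 4 mm, outside 74 mm across. The point is about 41 mm above the desk. The stand's foot is 160 x 110 mm, and nothing of the stand rises above the jar's mouth (about 160 mm above the desk).
- wide_jar_mouth (a point): Centre of the same jar's mouth, level with its rim; same axes.
- narrow_jar_mouth (a point): Centre of the mouth of the narrow white jar, 44 mm across outside, leaning in a stand of the same kind: not to be brushed, and the brush does not fit it.
- cup: Loose paper cup, 72 mm across, 85 mm tall; origin at its underside. Bystander.
- stone_a: Loose pale stone, 70 x 50 x 35 mm; origin at its underside. Bystander.
- stone_b: Loose grey stone, 60 x 55 x 40 mm; origin at its underside. Bystander.
- tape: Loose roll of tape lying flat, 80 mm across, 24 mm tall; origin at its underside. Bystander.
- glue: Loose white glue bottle, 50 mm across, 120 mm tall; origin at its underside. Bystander.
- stapler: Loose black stapler, 120 x 34 x 48 mm; origin at its underside. Bystander.
Things that resemble listed ones, but are neither listed nor needed, are in the scene too. Leave any pink look-alike of the part that bears wide_jar_floor alone.

How it is judged:
By the outcome, as a careful person would: the job done as asked, in the order asked, and still so for the second after the job is handed in, with the robot touching nothing.
It also fails if it takes over 51 s, if anything falls off the work surface, if the arm or the gripper's body presses on something with over 40 N, if the wrist force passes 120 N, or if a joint passes its speed limit or range.

### The arm

A 6-joint arm with a two-finger parallel gripper is mounted at the origin on the work surface. World frame = base frame: x ahead of the robot, y to its left, z up, the work surface at z = 0. Lengths are in m, angles in rad, forces in N, time in s.
With the tool pointing down it reaches from about 0.25 to 0.775 m from the base axis. Payload 4 kg.
Tool frame: the origin (TCP) lies midway between the tips of the shut fingers; the grasp point (between the pads) lies manip.pinch_z behind it (manip.pinch_z is the distance from the TCP to the grasp point, in m); z points along the fingers, y is the line along which they close (so a half turn about z gives the same grasp; the last joint's range is limited). The gripper opens to 94 mm and grips with 3 to 60 N. Pads are 16 mm wide; open, the fingers measure 119 mm over their backs; the gripper's body (75 mm by 177 mm) begins 78 mm behind the grasp point.
Start: joints at [1.056, 0.087, 1.371, -0, 1.684, -0.103], TCP at [0.22, 0.504, 0.206] pointing down, gripper open.
Joint ranges: [-3.1, 3.1], [-0.76, 2.03], [0.27, 2.55], [-1.08, 4.22], [0.17, 2.65], [-2.57, 2.57]. Speed limits (rad/s): [2.79, 2.79, 3.14, 3.14, 3.14, 3.14].

### API

Orientations are given as [roll, pitch, yaw] about the fixed x, y, z axes, in that order (R = Rz(yaw) Ry(pitch) Rx(roll)).
In Python, from station import read_state, viewer, manip gives the robot as it stands. The module is installed in compiled form; this text tells all that it offers.
- The arm moves only by the tool carry_out, never from a script. Its argument "series" is a list of rows, each a list of 6 numbers: the shift along the tool's x, y, z in mm, then the turn, a rotation vector about the tool's x, y, z in degrees. In form: [[dx, dy, dz, wx, wy, wz], ...]. A call has exactly 8 rows; each row shifts and turns the commanded pose from where the row before left it, along the tool's axes as they then stand; what a row does not reach is not made up. A row lasts 1/8 s, in which the tool goes at most 62.5 mm and 10.7 degrees, less where a joint would pass 70% of its speed; a pose out of reach is approached as far as the arm can. A call with a gripper value outside its range is refused whole. "jaw" is the finger opening in mm, from 0 to 94, set as the call begins (left out, the last holds). The fingers move at their own pace and stop on an object; "newtons" is the grip in N (left out, the last holds). Time passes only in rows, so rows that do not move let the fingers close, or fill a call up. It gives the time, the measured TCP pose, the force, the opening and the grip force at its end, in the units of the state.
- read_state(): the state, without advancing time (a new reading comes with each control period).
- viewer.get_image(name): name is "scene" or "top"; returns the picture (400x640x3 uint8, red, green, blue); there is no depth.
- viewer.camera_info(name): a dict with "vertical_fov" (degrees; the focal length in pixels is half the picture's height over the tangent of half this angle, whatever the lens; pixels are square), "cx", "cy" (the principal point, pixels), "D" ([k1, k2, p1, p2, k3] as OpenCV has them; the pictures are not rectified), "extrinsics" (4x4, takes a point from camera to world coordinates). Camera axes: x right, y down, z forward; pixel columns grow to the right and rows downward; lengths in m; the calibration is good to about 2 mm. A picture is of the moment at which its call begins. camera_info takes no time and is no camera call.
- manip.close_job(): hands the job in; it is judged then, once.
The state is a dict: "t": time; "qpos": joint angles; "joint_velocities": joint speeds; "joint_efforts": joint torques, N m; "position": TCP position; "eef_rot": TCP orientation; "ft_force": force on the tool from outside, world axes, zero at the start; "wrist_torque": the same for the moment, N m; "finger_gap": finger opening in m; "finger_force": force on a finger pad.
Only numpy, scipy, OpenCV 4.12 (cv2) and the standard library are available. Lean on these libraries where they do the work, as an engineer would, in place of code of your own. Each camera call takes 0.05 s, during which the arm holds its last target. There are 200 camera calls.

## Working session

There is one attempt and no reset: what is moved stays moved. The work goes in short steps, Python scripts to look and compute and a tool call to move; the robot and the scene stay as the last step left them, time stands still between calls to the robot, and variables do not carry over. Pictures are saved under pics/ and viewed, at most 10 in all, crops included, and the job is handed in when it is done.

Besides the shell and the picture viewer there is one more tool, called after "Call:" as a command line: name --pt "numbers of a row" for each row, then --argument value for the rest. carry_out: Moves the arm, as the interface text tells. Its arguments: {"type":"object","properties":{"series":{"type":"array","items":{"type":"array","items":{"type":"number"}}},"jaw":{"type":"number"},"newtons":{"type":"number"}},"required":["series"]}

```bash
mkdir -p pics; python3 - <<'E'
from station import read_state, viewer, manip
import cv2,numpy as np
for n in("scene","top"):
    im=viewer.get_image(n); cv2.imwrite(f"pics/{n}0.png",im[:,:,::-1]); 
    c=viewer.camera_info(n); print(n,c["vertical_fov"],c["cx"],c["cy"],c["D"]); print(np.round(c["extrinsics"],4).tolist())
print(manip.pinch_z); s=read_state(); print({k:np.round(v,3).tolist() for k,v in s.items()})
E
```

```text
scene 42.0652708993059 328.59056404416225 195.09684138506427 [0.04981161 0.         0.         0.         0.        ]
[[0.0696, 0.8584, -0.5082, 1.312], [0.9976, -0.0622, 0.0315, -0.0668], [-0.0046, -0.5092, -0.8606, 1.4647], [0.0, 0.0, 0.0, 1.0]]
top 43.39512077700777 315.73799533913865 203.8797875916314 [0.03878336 0.         0.         0.         0.        ]
[[0.0219, -0.9984, 0.0517, 0.4447], [-0.9998, -0.0219, 0.0001, -0.0107], [0.001, -0.0516, -0.9987, 1.7409], [0.0, 0.0, 0.0, 1.0]]
0.0188
{'t': 0.1, 'qpos': [1.056, 0.088, 1.372, -0.0, 1.684, -0.103], 'joint_velocities': [-0.0, -0.001, -0.006, -0.0, 0.001, -0.0], 'joint_efforts': [0.002, -34.125, -30.33, 0.072, 0.03, -0.0], 'position': [0.22, 0.504, 0.204], 'eef_rot': [-3.14, -0.0, 2.73], 'ft_force': [0.582, 0.711, -0.078], 'wrist_torque': [-0.001, -0.041, -0.013], 'finger_force': 0.0, 'finger_gap': 0.094}
```

View pics/scene0.png

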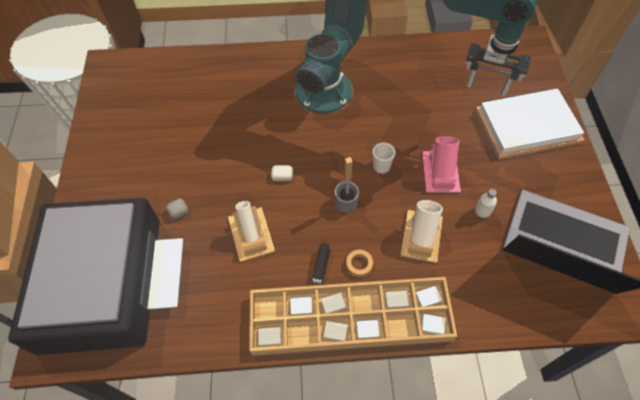

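View pics/top0.png

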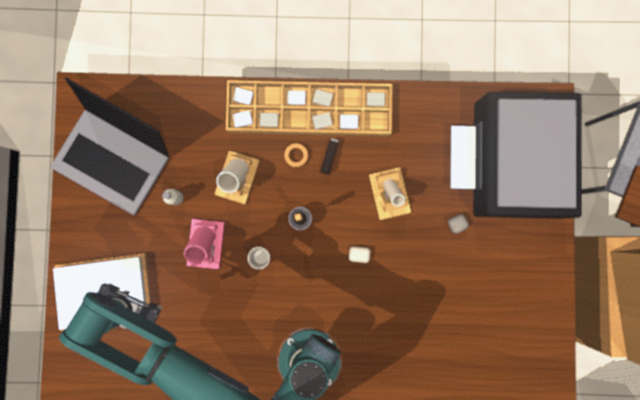

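The scene picture shows the wide white jar at (427,222), the pot with the brush at (347,195) and the handle top at (348,160). In the top picture the jar is at (233,177) and the pot at (300,217). I'll zoom in on these.

```bash
cat > h.py <<'E'
import cv2,numpy as np
from station import viewer,read_state,manip
def ray(n,px):
    c=viewer.camera_info(n); f=200/np.tan(np.radians(c["vertical_fov"]/2))
    K=np.array([[f,0,c["cx"]],[0,f,c["cy"]],[0,0,1]]); E=np.array(c["extrinsics"])
    u=cv2.undistortPoints(np.array([[px]],float),K,np.array(c["D"]))[0,0]
    d=E[:3,:3]@np.array([u[0],u[1],1]); return E[:3,3],d/np.linalg.norm(d)
def plane(n,px,z):
    o,d=ray(n,px); return o+d*(z-o[2])/d[2]
def tri(p1,p2):
    (o1,d1),(o2,d2)=ray("scene",p1),ray("top",p2)
    t=np.linalg.lstsq(np.c_[d1,-d2],o2-o1,rcond=None)[0]
    a,b=o1+t[0]*d1,o2+t[1]*d2; return (a+b)/2,np.linalg.norm(a-b)
def proj(n,P):
    c=viewer.camera_info(n); f=200/np.tan(np.radians(c["vertical_fov"]/2))
    K=np.array([[f,0,c["cx"]],[0,f,c["cy"]],[0,0,1]]); T=np.linalg.inv(np.array(c["extrinsics"]))
    return cv2.projectPoints(np.array(P,float).reshape(-1,1,3),cv2.Rodrigues(T[:3,:3])[0],T[:3,3],K,np.array(c["D"]))[0][:,0]
def crop(im,x,y,w,h,s): return cv2.resize(im[y:y+h,x:x+w],None,fx=s,fy=s,interpolation=cv2.INTER_CUBIC)
E
python3 - <<'E'
import cv2,numpy as np
from h import crop
s,t=cv2.imread("pics/scene0.png"),cv2.imread("pics/top0.png")
a=np.hstack([crop(s,395,190,60,75,5),crop(s,325,150,50,75,5)]); b=np.hstack([crop(t,205,145,60,60,5),crop(t,275,190,50,60,5)])
cv2.imwrite("pics/c.png",np.vstack([a[:300],b])) ; print(a.shape)
E
```

```text
(375, 550, 3)
```

View pics/c.png

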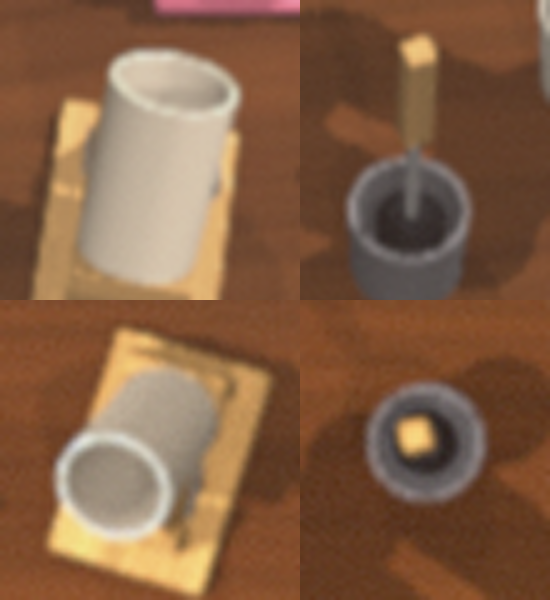

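The crops show the jar rim ellipse centred near scene (429.4,206.2) and top (227.6,181.2). The handle top is near scene (348.4,159.2) and top (297.8,216.8), and the pot centre is at top (299.8,217.8).

```bash
python3 - <<'E'
import cv2,numpy as np
from h import *
r=lambda a:np.round(np.array(a),4).tolist()
M,e=tri((429.4,206.2),(227.6,181.2)); print("mouth tri",r(M),e)
H,e=tri((348.4,159.2),(297.8,216.8)); print("handle top tri",r(H),e, "on z.246",r(plane("top",(297.8,216.8),.246)),r(plane("scene",(348.4,159.2),.246)))
print("pot rim z.07",r(plane("top",(299.8,217.8),.07)),r(plane("scene",(325+108/5-.4,150+209/5-.4),.07)))
# foot corners from top
C=np.array([(118,30),(272,75),(205,295),(50,248)])/5-.4+[205,145]
P=np.array([plane("top",c,.012)for c in C]); print("foot",r(P[:,:2]),r([np.linalg.norm(P[i]-P[(i+1)%4]) for i in range(4)]))
d1=P[3]-P[0];d2=P[2]-P[1];print("foot yaw",[np.degrees(np.arctan2(d[1],d[0])) for d in(d1,d2)], r(P.mean(0)))
# jar in-view axis checks
for yaw in np.radians([165,170,175,180,-175,-170,-165,-160]):
    a=np.array([np.sin(np.radians(31.5))*np.cos(yaw),np.sin(np.radians(31.5))*np.sin(yaw),np.cos(np.radians(31.5))])
    F=M-.113*a
    o=[]
    for n in("scene","top"):
        p=proj(n,[M,F]); d=p[1]-p[0]; o.append(round(np.degrees(np.arctan2(d[1],d[0])),1))
    print(round(np.degrees(yaw)),o,r(F))
# handle top face in top image
t=cv2.imread("pics/top0.png"); s=cv2.imread("pics/scene0.png")
for im,(x,y,w,h),n in((t,(285,205,25,25),"top"),(s,(340,150,16,16),"scene")):
    k=crop(im,x,y,w,h,8); hsv=cv2.cvtColor(k,cv2.COLOR_BGR2HSV)
    m=cv2.inRange(hsv,(8,70,175),(28,255,255)); cs=max(cv2.findContours(m,0,2)[0],key=cv2.contourArea)
    q=cv2.boxPoints(cv2.minAreaRect(cs)); q=(q+.5)/8-.5+[x,y]
    W=np.array([plane(n,p,.246) for p in q]); e=W[1]-W[0]
    print(n,r(W.mean(0)),"sides",r([np.linalg.norm(W[1]-W[0]),np.linalg.norm(W[2]-W[1])]),"yaw",np.degrees(np.arctan2(e[1],e[0]))%90)
E
```

```text
mouth tri [0.593, 0.2704, 0.1483] 0.0009743050255861923
handle top tri [0.4822, 0.0417, 0.2517] 0.00023402693856609588 on z.246 [0.4824, 0.042, 0.246] [0.4783, 0.0421, 0.246]
pot rim z.07 [0.4836, 0.0415, 0.07] [0.4789, 0.0401, 0.07]
foot [[0.7119, 0.2961], [0.683, 0.189], [0.5298, 0.2308], [0.5598, 0.3382]] [0.1109, 0.1589, 0.1115, 0.1578]
foot yaw [np.float64(164.51150936186875), np.float64(164.71540066838992)] [0.6211, 0.2635, 0.012]
165 [np.float64(102.2), np.float64(-54.4)] [0.65, 0.2551, 0.052]
170 [np.float64(99.2), np.float64(-59.2)] [0.6511, 0.2601, 0.052]
175 [np.float64(96.2), np.float64(-64.3)] [0.6518, 0.2653, 0.052]
180 [np.float64(93.3), np.float64(-69.5)] [0.652, 0.2704, 0.052]
-175 [np.float64(90.3), np.float64(-74.8)] [0.6518, 0.2755, 0.052]
-170 [np.float64(87.4), np.float64(-80.4)] [0.6511, 0.2807, 0.052]
-165 [np.float64(84.5), np.float64(-86.2)] [0.65, 0.2857, 0.052]
-160 [np.float64(81.6), np.float64(-92.2)] [0.6484, 0.2906, 0.052]
top [0.4831, 0.043, 0.246] sides [0.0183, 0.0187] yaw 17.968879055446507
scene [0.4805, 0.042, 0.246] sides [0.0181, 0.0196] yaw 26.846908192823463
```

```bash
cat >> h.py <<'E'
from scipy.spatial.transform import Rotation as R
def delta(pos,rot):
    """whole remaining tool-frame shift (mm) and rotvec (deg) from measured to target TCP pose"""
    s=read_state(); A=R.from_euler("xyz",s["eef_rot"]); B=R.from_matrix(rot)
    print("t",round(s["t"],2),"pos",np.round(s["position"],4),"gap",round(s["finger_gap"],4),"f",np.round(s["ft_force"],1),"q",np.round(s["qpos"],2))
    print("shift",np.round(A.inv().apply(np.array(pos)-s["position"])*1000,1),"turn",np.round((A.inv()*B).as_rotvec(degrees=True),1))
DOWN=R.from_euler("xyz",[180,0,110],degrees=True).as_matrix()
E
python3 - <<'E'
from h import *
for z in(.137,.141): print(plane("top",(227.6,181.2),z),plane("scene",(429.4,206.2),z))
E
```

```text
[0.5940791  0.27289263 0.137     ] [0.58676061 0.2727978  0.137     ]
[0.59370653 0.27218535 0.141     ] [0.58894543 0.27177467 0.141     ]
```

Call:
carry_out --pt "0 0 -30 0 0 0" --pt "0 0 -30 0 0 0" --pt "0 0 -30 0 0 0" --pt "-32 -24 0 0 0 3" --pt "-32 -24 0 0 0 3" --pt "-32 -24 0 0 0 3" --pt "-32 -24 0 0 0 3" --pt "-32 -24 0 0 0 3" --jaw 94 --newtons 45

```text
t: 1.1
position: [0.3, 0.3198, 0.2949]
eef_rot: [-3.141, -0.0, 2.466]
ft_force: [0.3, -1.3, 0.4]
finger_gap: 0.0939
finger_force: 0.0
```

```bash
python3 -c "
from h import *
delta([.481,.042,.290],DOWN)"
```

```text
t 1.1 pos [0.3    0.3198 0.2949] gap 0.0939 f [ 0.3 -1.3  0.4] q [ 0.69 -0.16  1.44 -0.    1.87 -0.21]
shift [-314.9 -103.7    5. ] turn [-0.1  0.  31.3]
```

Call:
carry_out --pt "-50 -16 0 0 0 0" --pt "-50 -16 0 0 0 0" --pt "-50 -16 0 0 0 0" --pt "-50 -16 0 0 0 0" --pt "-50 -16 0 0 0 0" --pt "-50 -16 0 0 0 0" --pt "0 0 0 0 0 8" --pt "0 0 0 0 0 8"

```text
t: 2.1
position: [0.4745, 0.0581, 0.2945]
eef_rot: [-3.14, -0.001, 2.182]
ft_force: [-0.9, 0.9, 0.3]
finger_gap: 0.0939
finger_force: 0.0
```

Call:
carry_out --pt "0 0 0 0 0 8" --pt "0 0 0 0 0 7" --pt "0 0 0 0 0 0" --pt "0 0 0 0 0 0" --pt "0 0 0 0 0 0" --pt "0 0 0 0 0 0" --pt "0 0 0 0 0 0" --pt "0 0 0 0 0 0"

```text
t: 3.1
position: [0.4744, 0.059, 0.2955]
eef_rot: [3.141, -0.0, 1.927]
ft_force: [-0.6, -0.0, -0.4]
finger_gap: 0.0941
finger_force: 0.0
```

```bash
python3 -c "
from h import *
delta([.481,.042,.187],DOWN)
s,t=viewer.get_image('scene')[:,:,::-1],viewer.get_image('top')[:,:,::-1]
cv2.imwrite('pics/g.png',np.hstack([crop(s,310,120,80,100,5),crop(t,265,180,60,100,5)]))"
```

```text
t 3.1 pos [0.4744 0.059  0.2955] gap 0.0941 f [-0.6 -0.  -0.4] q [ 0.   -0.07  1.36  0.    1.86 -0.35]
shift [-18.2   0.2 108.5] turn [ 0.  -0.   0.4]
```

View pics/g.png

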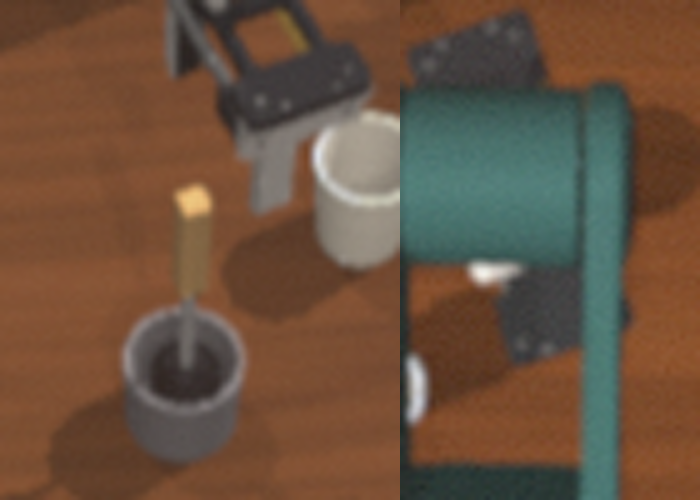

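The front finger tip shows at about scene (364,161), beside the handle top at (348,160). Its known pose lets me check the camera bias.

```bash
python3 -c "
from h import *
P=np.array(read_state()['position']);d=np.array([np.cos(np.radians(20)),np.sin(np.radians(20)),0])
x=np.array([np.cos(np.radians(110)),np.sin(np.radians(110)),0])
for k in(.047,.0595):print(proj('scene',[P+k*d-.008*x,P+k*d+.008*x]))
"; 
```

```text
[[359.68292129 161.31065355]
 [364.98788002 159.31472427]]
[[361.69135627 164.80279751]
 [367.01378274 162.79085363]]
```

Call:
carry_out --pt "-9 0 0 0 0 0" --pt "-9 0 0 0 0 0" --pt "0 0 18 0 0 0" --pt "0 0 0 0 0 0" --pt "0 0 0 0 0 0" --pt "0 0 0 0 0 0" --pt "0 0 0 0 0 0" --pt "0 0 0 0 0 0"

```text
t: 4.2
position: [0.4807, 0.0422, 0.2778]
eef_rot: [3.141, 0.0, 1.927]
ft_force: [0.2, 0.4, -0.2]
finger_gap: 0.0938
finger_force: 0.0
```

Call:
carry_out --pt "0 1 15 0 0 0" --pt "0 0 15 0 0 0" --pt "0 0 15 0 0 0" --pt "0 0 15 0 0 0" --pt "0 0 15 0 0 0" --pt "0 0 15 0 0 0" --pt "0 0 0 0 0 0" --pt "0 0 0 0 0 0"

```text
t: 5.2
position: [0.4819, 0.0425, 0.1879]
eef_rot: [3.141, 0.0, 1.927]
ft_force: [-0.4, -0.3, -0.4]
finger_gap: 0.094
finger_force: 0.0
```

Call:
carry_out --pt "0 0 0 0 0 0" --pt "0 0 0 0 0 0" --pt "0 0 0 0 0 0" --pt "0 0 0 0 0 0" --pt "0 0 0 0 0 0" --pt "0 0 0 0 0 0" --pt "0 0 0 0 0 0" --pt "0 0 0 0 0 0" --jaw 10 --newtons 15

```text
t: 6.2
position: [0.4816, 0.0425, 0.1874]
eef_rot: [3.142, -0.0, 1.927]
ft_force: [1.5, 1.3, -0.2]
finger_gap: 0.0182
finger_force: 15.1
```

```bash
python3 -c "
from h import *
delta([.481,.042,.187],DOWN)
s,t=viewer.get_image('scene')[:,:,::-1],viewer.get_image('top')[:,:,::-1]
cv2.imwrite('pics/g2.png',crop(s,310,120,80,100,5))"
```

```text
t 6.2 pos [0.4816 0.0425 0.1874] gap 0.0182 f [ 1.5  1.3 -0.2] q [-0.03 -0.06  1.55  0.    1.65 -0.39]
shift [-0.2 -0.7  0.4] turn [ 0.  -0.   0.4]
```

View pics/g2.png

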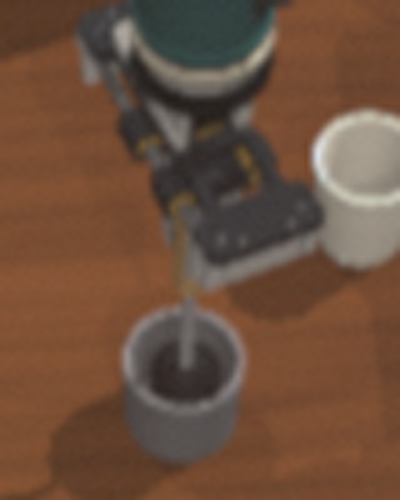

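```bash
python3 -c "
from h import *
P=np.array(read_state()['position']);d=np.array([np.cos(np.radians(20)),np.sin(np.radians(20)),0])
x=np.array([np.cos(np.radians(110)),np.sin(np.radians(110)),0])
for k in(.009,.0215):print((proj('scene',[P+k*d-.008*x,P+k*d+.008*x])-[310,120])*5)
print((proj('scene',[P,P+[0,0,.06],P-[0,0,.03]])-[310,120])*5)
s=viewer.get_image('scene')[:,:,::-1]
cv2.imwrite('pics/g3.png',crop(s,330,140,60,50,12))"
```

```text
[[184.51197439 273.89208429]
 [209.3007731  264.47890492]]
[[193.59991804 290.37685284]
 [218.46497807 280.89292727]]
[[190.39181512 257.41460538]
 [193.33508648 199.3067451 ]
 [188.99563688 285.01028928]]
```

View pics/g3.png

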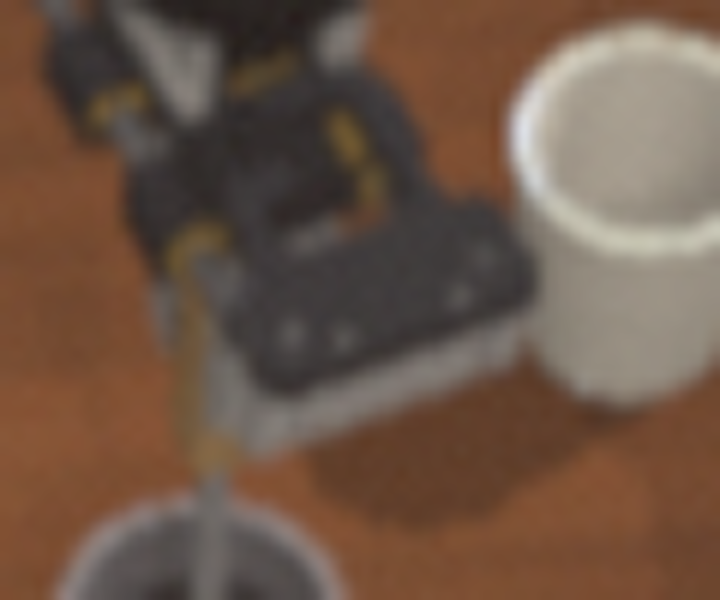

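Both pads are on the handle (gap 18.2 mm), and the finger sits where predicted. Now I'll grip firmly and lift.

Call:
carry_out --pt "0 0 0 0 0 0" --pt "0 0 0 0 0 0" --pt "0 0 -20 0 0 0" --pt "0 0 -35 0 0 0" --pt "0 0 -40 0 0 0" --pt "0 0 -40 0 0 0" --pt "0 0 -40 0 0 0" --pt "0 0 -30 0 0 0" --jaw 5 --newtons 45

```text
t: 7.35
position: [0.4816, 0.0425, 0.3943]
eef_rot: [3.14, 0.001, 1.927]
ft_force: [-0.2, 0.6, -1.0]
finger_gap: 0.0179
finger_force: 45.0
```

```bash
cat >> h.py <<'E'
az=np.radians(165.5);ti=np.radians(31.5)
AX=np.array([np.sin(ti)*np.cos(az),np.sin(ti)*np.sin(az),np.cos(ti)])
M=np.array([.590,.272,.139]);L=.1814
TILT=(R.from_rotvec(np.cross([0,0,1],AX)/np.sin(ti)*ti)*R.from_matrix(DOWN)).as_matrix()
E
python3 -c "
from h import *
delta(M+AX*(.05+L),TILT)
p=proj('scene',[[.4816,.0425,.391-.0188-.2+.0]]);print(p)"
```

```text
t 7.35 pos [0.4816 0.0425 0.3943] gap 0.0179 f [-0.2  0.6 -1. ] q [-0.03 -0.02  1.11  0.    2.05 -0.39]
shift [246.6  82.3  58. ] turn [-25.8 -17.9   0.4]
[[347.94249959 174.3122887 ]]
```

Call:
carry_out --pt "31 10 0 0 0 0" --pt "31 10 0 0 0 0" --pt "31 10 0 0 0 0" --pt "31 10 0 0 0 0" --pt "31 10 0 0 0 0" --pt "31 10 0 0 0 0" --pt "31 11 0 0 0 0" --pt "30 11 0 0 0 0"

```text
t: 8.35
position: [0.4722, 0.3037, 0.3921]
eef_rot: [-3.141, 0.0, 1.927]
ft_force: [0.6, -0.3, -1.4]
finger_gap: 0.0179
finger_force: 45.0
```

Call:
carry_out --pt "0 0 0 -3.7 -2.6 0" --pt "0 0 0 -3.7 -2.6 0" --pt "0 0 0 -3.7 -2.6 0" --pt "0 0 0 -3.7 -2.6 0" --pt "0 0 0 -3.7 -2.5 0" --pt "0 0 0 -3.7 -2.5 0" --pt "0 0 0 -3.6 -2.5 0" --pt "0 0 0 0 0 0"

```text
t: 9.35
position: [0.4709, 0.303, 0.3913]
eef_rot: [2.68, 0.302, 1.858]
ft_force: [0.3, -0.8, -1.4]
finger_gap: 0.0177
finger_force: 45.0
```

```bash
python3 -c "
from h import *
delta(M+AX*(.04+L),TILT)
s,t=viewer.get_image('scene')[:,:,::-1],viewer.get_image('top')[:,:,::-1]
a=np.hstack([crop(s,370,100,80,150,4),crop(t,190,110,110,150,4)])
cv2.imwrite('pics/h.png',a)"
```

```text
t 9.35 pos [0.4709 0.303  0.3913] gap 0.0177 f [ 0.3 -0.8 -1.4] q [ 0.74 -0.11  1.3  -0.45  1.63  0.28]
shift [ 15.1 -22.   58.1] turn [-0.1 -0.2  0.6]
```

View pics/h.png

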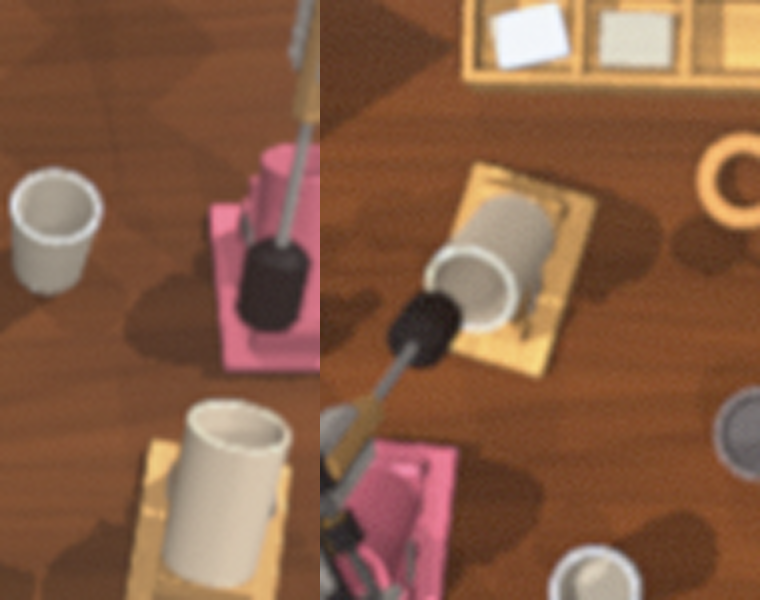

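The brush hangs straight and parallel to the jar axis, with its head near the mouth in both views. I'll line it up sideways next, then use the head's known pose to calibrate away the camera bias.

Call:
carry_out --pt "5 -7 9 0 0 0" --pt "5 -7 9 0 0 0" --pt "5 -8 9 0 0 0" --pt "0 0 9 0 0 0" --pt "0 0 0 0 0 0" --pt "0 0 0 0 0 0" --pt "0 0 0 0 0 0" --pt "0 0 0 0 0 0"

```text
t: 10.45
position: [0.4685, 0.3034, 0.3484]
eef_rot: [2.676, 0.301, 1.855]
ft_force: [0.1, 0.3, -1.3]
finger_gap: 0.0178
finger_force: 45.0
```

```bash
python3 -c "
from h import *
delta(M+AX*(.04+L),TILT)
s0=read_state();T=np.array(s0['position']);A=-R.from_euler('xyz',s0['eef_rot']).as_matrix()[:,2]
c=T-A*(L-.030); print('head centre kin',c,'axis',A,AX)
o=[]
for n in('scene','top'):
    im=viewer.get_image(n)[:,:,::-1].copy(); cv2.imwrite('pics/i_%s.png'%n,im)
    p=proj(n,[c])[0]; x,y=(p-20).astype(int)
    k=crop(im,x,y,40,40,8); m=(k.max(2)<70).astype(np.uint8); m=cv2.morphologyEx(m,cv2.MORPH_OPEN,np.ones((33,33),np.uint8))
    nl,lab,st,ce=cv2.connectedComponentsWithStats(m); j=1+np.argmin(np.linalg.norm(ce[1:]-160,axis=1))
    q=(ce[j]+.5)/8-.5+[x,y]; print(n,'pred',p,'seen',q,'area px',st[j,4]/64); o.append(q)
t,e=tri(*o); print('tri',t,e,'bias',t-c)
"
```

```text
t 10.45 pos [0.4685 0.3034 0.3484] gap 0.0178 f [ 0.1  0.3 -1.3] q [ 0.75 -0.13  1.4  -0.45  1.55  0.33]
shift [ 1.3 -2.  22.7] turn [ 0.  -0.1  0.4]
head centre kin [0.54504677 0.28397532 0.2192316 ] axis [-0.50539771  0.1284318   0.85327512] [-0.50585575  0.13082319  0.85264016]
scene pred [435.58237626 178.83483464] seen [434.65231231 179.5157719 ] area px 231.015625
top pred [218.70490465 194.61512002] seen [219.19308979 192.99587368] area px 177.5
tri [0.54958023 0.2808758  0.22325221] 0.001989345821687285 bias [ 0.00453346 -0.00309952  0.00402061]
```

The bias-corrected mouth agrees with my target to within about 2 mm sideways, inside the 9 mm clearance. I'll insert gently.

Call:
carry_out --pt "1 -2 10 0 0 0" --pt "0 0 13 0 0 0" --pt "0 0 13 0 0 0" --pt "0 0 13 0 0 0" --pt "0 0 13 0 0 0" --pt "0 0 13 0 0 0" --pt "0 0 10 0 0 0" --pt "0 0 0 0 0 0"

```text
t: 11.55
position: [0.5094, 0.2921, 0.2729]
eef_rot: [2.679, 0.302, 1.856]
ft_force: [-0.7, -0.2, -0.4]
finger_gap: 0.0176
finger_force: 45.0
```

```bash
python3 -c "
from h import *
delta(M+AX*(-.113+L),TILT)
s,t=viewer.get_image('scene')[:,:,::-1],viewer.get_image('top')[:,:,::-1]
cv2.imwrite('pics/j.png',np.hstack([crop(s,390,160,80,100,5),crop(t,190,140,80,100,5)]))"
```

```text
t 11.55 pos [0.5094 0.2921 0.2729] gap 0.0176 f [-0.7 -0.2 -0.4] q [ 0.67 -0.09  1.51 -0.44  1.38  0.33]
shift [-0.   1.3 89.1] turn [-0.1 -0.1  0.4]
```

View pics/j.png

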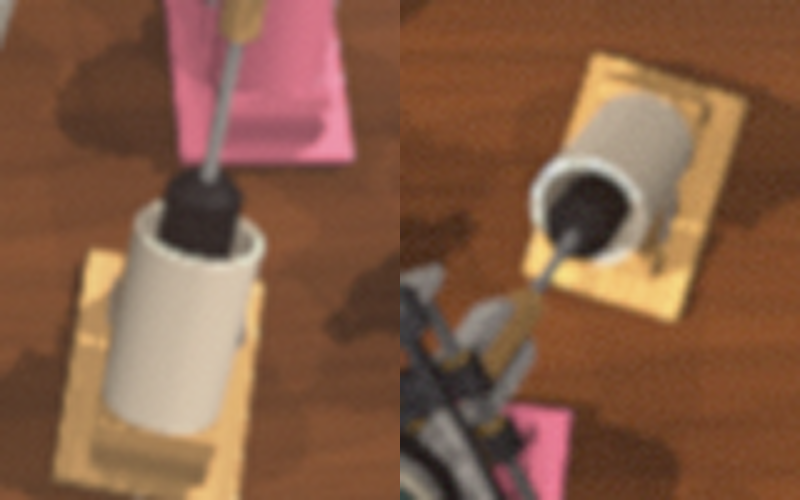

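The head is inside the mouth, centred in both views and free of contact force. I'll go deeper, then creep until it touches.

Call:
carry_out --pt "0 1 12 0 0 0" --pt "0 0 12 0 0 0" --pt "0 0 12 0 0 0" --pt "0 0 12 0 0 0" --pt "0 0 12 0 0 0" --pt "0 0 10 0 0 0" --pt "0 0 6 0 0 0" --pt "0 0 0 0 0 0"

```text
t: 12.65
position: [0.5486, 0.2829, 0.2091]
eef_rot: [2.678, 0.302, 1.855]
ft_force: [0.6, -0.6, -1.6]
finger_gap: 0.0179
finger_force: 45.0
```

Call:
carry_out --pt "0 0 2 0 0 0" --pt "0 0 2 0 0 0" --pt "0 0 2 0 0 0" --pt "0 0 2 0 0 0" --pt "0 0 0 0 0 0" --pt "0 0 0 0 0 0" --pt "0 0 0 0 0 0" --pt "0 0 0 0 0 0"

```text
t: 13.65
position: [0.5527, 0.2821, 0.203]
eef_rot: [2.677, 0.302, 1.856]
ft_force: [-0.6, 0.5, -0.5]
finger_gap: 0.0178
finger_force: 45.0
```

```bash
python3 -c "
from h import *
delta(M+AX*(-.113+L),TILT)"
```

```text
t 13.65 pos [0.5527 0.2821 0.203 ] gap 0.0178 f [-0.6  0.5 -0.5] q [ 0.6  -0.01  1.58 -0.43  1.22  0.32]
shift [-0.1 -0.7  6.4] turn [-0.  -0.1  0.4]
```

Call:
carry_out --pt "0 0 2 0 0 0" --pt "0 0 1 0 0 0" --pt "0 0 1 0 0 0" --pt "0 0 0 0 0 0" --pt "0 0 0 0 0 0" --pt "0 0 0 0 0 0" --pt "0 0 0 0 0 0" --pt "0 0 0 0 0 0"

```text
t: 14.65
position: [0.5547, 0.2816, 0.1995]
eef_rot: [2.677, 0.302, 1.855]
ft_force: [0.2, -0.0, -1.2]
finger_gap: 0.018
finger_force: 45.0
```

Call:
carry_out --pt "0 0 0.7 0 0 0" --pt "0 0 0 0 0 0" --pt "0 0 0.7 0 0 0" --pt "0 0 0 0 0 0" --pt "0 0 0.6 0 0 0" --pt "0 0 0 0 0 0" --pt "0 0 0 0 0 0" --pt "0 0 0 0 0 0"

```text
t: 15.65
position: [0.5557, 0.2813, 0.1978]
eef_rot: [2.677, 0.302, 1.855]
ft_force: [-0.5, -0.1, -1.5]
finger_gap: 0.0177
finger_force: 45.0
```

Call:
carry_out --pt "0 0 0.8 0 0 0" --pt "0 0 0 0 0 0" --pt "0 0 0.8 0 0 0" --pt "0 0 0 0 0 0" --pt "0 0 0.8 0 0 0" --pt "0 0 0 0 0 0" --pt "0 0 0 0 0 0" --pt "0 0 0 0 0 0"

```text
t: 16.65
position: [0.5562, 0.2813, 0.1975]
eef_rot: [2.676, 0.301, 1.855]
ft_force: [-7.9, 0.8, 6.4]
finger_gap: 0.0179
finger_force: 45.0
```

I've touched bottom lightly (about 10 N along the axis). Now I'll draw up to the mouth and repeat.

Call:
carry_out --pt "0 0 -10 0 0 0" --pt "0 0 -18 0 0 0" --pt "0 0 -20 0 0 0" --pt "0 0 -20 0 0 0" --pt "0 0 -20 0 0 0" --pt "0 0 -18 0 0 0" --pt "0 0 -12 0 0 0" --pt "0 0 0 0 0 0"

```text
t: 17.65
position: [0.4973, 0.2967, 0.2979]
eef_rot: [2.674, 0.301, 1.855]
ft_force: [0.5, 0.7, -1.3]
finger_gap: 0.0182
finger_force: 45.0
```

Call:
carry_out --pt "0 0 0 0 0 0" --pt "0 0 12 0 0 0" --pt "0 0 18 0 0 0" --pt "0 0 20 0 0 0" --pt "0 0 20 0 0 0" --pt "0 0 18 0 0 0" --pt "0 0 12 0 0 0" --pt "0 0 0 0 0 0"

```text
t: 18.65
position: [0.5477, 0.2826, 0.2093]
eef_rot: [2.68, 0.302, 1.856]
ft_force: [-0.4, -0.3, -1.4]
finger_gap: 0.0181
finger_force: 45.0
```

```bash
python3 -c "
from h import *
delta([.5562,.2813,.1975],TILT)"
```

```text
t 18.65 pos [0.5477 0.2826 0.2093] gap 0.0181 f [-0.4 -0.3 -1.4] q [ 0.61 -0.02  1.57 -0.43  1.24  0.32]
shift [ 0.   1.5 14.5] turn [-0.2 -0.1  0.4]
```

Call:
carry_out --pt "0 0 5 0 0 0" --pt "0 0 4 0 0 0" --pt "0 0 2 0 0 0" --pt "0 0 1 0 0 0" --pt "0 0 1 0 0 0" --pt "0 0 0 0 0 0" --pt "0 0 0 0 0 0" --pt "0 0 0 0 0 0"

```text
t: 19.65
position: [0.5544, 0.2817, 0.2001]
eef_rot: [2.677, 0.302, 1.855]
ft_force: [-1.1, 0.7, -1.8]
finger_gap: 0.0176
finger_force: 45.0
```

Call:
carry_out --pt "0 0 0.8 0 0 0" --pt "0 0 0 0 0 0" --pt "0 0 0.8 0 0 0" --pt "0 0 0 0 0 0" --pt "0 0 0.8 0 0 0" --pt "0 0 0 0 0 0" --pt "0 0 0 0 0 0" --pt "0 0 0 0 0 0"

```text
t: 20.65
position: [0.5556, 0.2813, 0.198]
eef_rot: [2.677, 0.302, 1.855]
ft_force: [0.1, 0.4, -0.5]
finger_gap: 0.0177
finger_force: 45.0
```

Call:
carry_out --pt "0 0 0.8 0 0 0" --pt "0 0 0 0 0 0" --pt "0 0 0.8 0 0 0" --pt "0 0 0 0 0 0" --pt "0 0 0.5 0 0 0" --pt "0 0 0 0 0 0" --pt "0 0 0 0 0 0" --pt "0 0 0 0 0 0"

```text
t: 21.65
position: [0.5562, 0.2813, 0.1975]
eef_rot: [2.676, 0.301, 1.855]
ft_force: [-5.9, 1.5, 6.3]
finger_gap: 0.0179
finger_force: 45.0
```

Second bottom contact. Now I'll draw it out along the axis.

Call:
carry_out --pt "0 0 -12 0 0 0" --pt "0 0 -18 0 0 0" --pt "0 0 -20 0 0 0" --pt "0 0 -20 0 0 0" --pt "0 0 -30 0 0 0" --pt "0 0 -40 0 0 0" --pt "0 0 -40 0 0 0" --pt "0 0 -30 0 0 0"

```text
t: 22.65
position: [0.4498, 0.3085, 0.3786]
eef_rot: [2.673, 0.3, 1.855]
ft_force: [-0.1, 0.9, -0.9]
finger_gap: 0.0177
finger_force: 45.0
```

```bash
python3 -c "
from h import *
delta([.4816,.0425,.380],R.from_euler('xyz',[3.142,0,1.927]).as_matrix())
s=read_state();print('world-down in tool',R.from_euler('xyz',s['eef_rot']).inv().apply([0,0,1]))"
```

```text
t 22.65 pos [0.4498 0.3085 0.3786] gap 0.0177 f [-0.1  0.9 -0.9] q [ 0.79 -0.14  1.35 -0.47  1.62  0.33]
shift [-252.9  -74.    48.6] turn [26.  17.8  0. ]
world-down in tool [-0.29543574  0.43132556 -0.85245292]
```

Call:
carry_out --pt "0 0 -10 3.7 2.5 0" --pt "0 0 0 3.7 2.5 0" --pt "0 0 0 3.7 2.5 0" --pt "0 0 0 3.7 2.6 0" --pt "0 0 0 3.7 2.6 0" --pt "0 0 0 3.7 2.6 0" --pt "0 0 0 3.8 2.5 0" --pt "0 0 0 0 0 0"

```text
t: 23.65
position: [0.4469, 0.309, 0.3837]
eef_rot: [-3.139, 0.003, 1.925]
ft_force: [0.2, -0.1, -1.2]
finger_gap: 0.0182
finger_force: 45.0
```

```bash
python3 -c "
from h import *
delta([.4816,.0425,.380],R.from_euler('xyz',[3.142,0,1.927]).as_matrix())"
```

```text
t 23.65 pos [0.4469 0.309  0.3837] gap 0.0182 f [ 0.2 -0.1 -1.2] q [ 0.5   0.11  0.99 -0.    2.04  0.15]
shift [-262.   -59.7    4.6] turn [-0.1  0.1 -0.1]
```

Call:
carry_out --pt "-30 -7 0 0 0 0" --pt "-40 -9 0 0 0 0" --pt "-44 -10 0 0 0 0" --pt "-44 -10 0 0 0 0" --pt "-44 -10 0 0 0 0" --pt "-40 -9 0 0 0 0" --pt "-20 -5 0 0 0 0" --pt "0 0 0 0 0 0"

```text
t: 24.65
position: [0.4802, 0.0423, 0.3852]
eef_rot: [-3.14, 0.003, 1.925]
ft_force: [-0.2, 0.2, -1.9]
finger_gap: 0.0176
finger_force: 45.0
```

```bash
python3 -c "
from h import *
delta([.4816,.0425,.1874],R.from_euler('xyz',[3.142,0,1.927]).as_matrix())
s,t=viewer.get_image('scene')[:,:,::-1],viewer.get_image('top')[:,:,::-1]
cv2.imwrite('pics/k.png',np.hstack([crop(s,310,90,80,120,5),crop(t,260,170,70,120,5)]))"
```

```text
t 24.65 pos [0.4802 0.0423 0.3852] gap 0.0176 f [-0.2  0.2 -1.9] q [-0.03 -0.03  1.13 -0.    2.04 -0.38]
shift [  0.3   1.7 197.8] turn [-0.1  0.2 -0.1]
```

View pics/k.png

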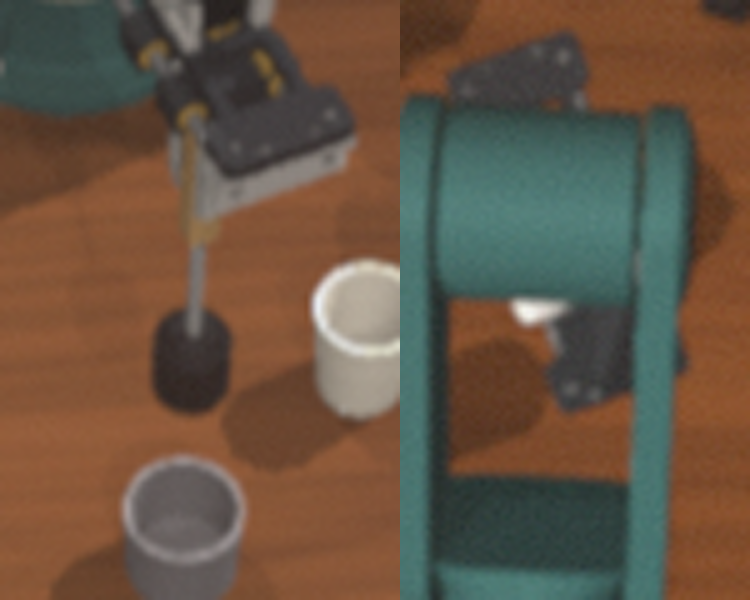

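The brush hangs upright over the empty pot, whose rim is at about scene (347,192). I'll lower it.

Call:
carry_out --pt "0 1 15 0 0.2 0" --pt "0 1 25 0 0 0" --pt "0 0 28 0 0 0" --pt "0 0 28 0 0 0" --pt "0 0 25 0 0 0" --pt "0 0 20 0 0 0" --pt "0 0 14 0 0 0" --pt "0 0 0 0 0 0"

```text
t: 25.75
position: [0.4809, 0.0442, 0.2279]
eef_rot: [-3.135, -0.003, 1.927]
ft_force: [-0.5, -0.5, -0.8]
finger_gap: 0.0176
finger_force: 45.0
```

Call:
carry_out --pt "0 0 10 0 0 0" --pt "0 0 10 0 0 0" --pt "0 0 10 0 0 0" --pt "0 0 5 0 0 0" --pt "0 0 3 0 0 0" --pt "0 0 0 0 0 0" --pt "0 0 0 0 0 0" --pt "0 0 0 0 0 0"

```text
t: 26.75
position: [0.4819, 0.0437, 0.1919]
eef_rot: [-3.139, -0.002, 1.926]
ft_force: [-0.3, 0.4, -0.8]
finger_gap: 0.0178
finger_force: 45.0
```

```bash
python3 -c "
from h import *
delta([.4816,.0425,.1874],R.from_euler('xyz',[3.142,0,1.927]).as_matrix())"
```

```text
t 26.75 pos [0.4819 0.0437 0.1919] gap 0.0178 f [-0.3  0.4 -0.8] q [-0.03 -0.06  1.54  0.    1.66 -0.38]
shift [-1.  -0.7  4.5] turn [-0.1 -0.1 -0. ]
```

Call:
carry_out --pt "-1 0 1.5 0 0 0" --pt "0 0 1 0 0 0" --pt "0 0 0.5 0 0 0" --pt "0 0 0.5 0 0 0" --pt "0 0 0.4 0 0 0" --pt "0 0 0 0 0 0" --pt "0 0 0 0 0 0" --pt "0 0 0 0 0 0"

```text
t: 27.75
position: [0.4821, 0.0428, 0.1877]
eef_rot: [-3.138, -0.002, 1.926]
ft_force: [-0.1, 0.3, -0.2]
finger_gap: 0.0181
finger_force: 45.0
```

Call:
carry_out --pt "0 0 0.5 0 0 0" --pt "0 0 0 0 0 0" --pt "0 0 0.4 0 0 0" --pt "0 0 0 0 0 0" --pt "0 0 0.4 0 0 0" --pt "0 0 0 0 0 0" --pt "0 0 0 0 0 0" --pt "0 0 0 0 0 0"

```text
t: 28.75
position: [0.4821, 0.0427, 0.1874]
eef_rot: [-3.139, -0.002, 1.926]
ft_force: [-1.8, 0.6, 5.7]
finger_gap: 0.0181
finger_force: 45.0
```

The floor is touched at the original height. I'll release gently, opening fully since nothing is beside the fingers, and then rise straight up.

Call:
carry_out --pt "0 0 -0.6 0 0 0" --pt "0 0 0 0 0 0" --pt "0 0 0 0 0 0" --pt "0 0 0 0 0 0" --pt "0 0 0 0 0 0" --pt "0 0 0 0 0 0" --pt "0 0 0 0 0 0" --pt "0 0 0 0 0 0" --jaw 60 --newtons 10

```text
t: 29.75
position: [0.4821, 0.0428, 0.187]
eef_rot: [-3.138, -0.002, 1.926]
ft_force: [0.8, -0.2, -0.5]
finger_gap: 0.0601
finger_force: 0.0
```

Call:
carry_out --pt "0 0 -8 0 0 0" --pt "0 0 -15 0 0 0" --pt "0 0 -20 0 0 0" --pt "0 0 -25 0 0 0" --pt "0 0 -25 0 0 0" --pt "0 0 -25 0 0 0" --pt "0 0 -25 0 0 0" --pt "0 0 0 0 0 0"

```text
t: 30.75
position: [0.4835, 0.0426, 0.3334]
eef_rot: [3.139, 0.001, 1.926]
ft_force: [0.7, -1.1, 0.1]
finger_gap: 0.0601
finger_force: 0.0
```

```bash
python3 -c "
from h import *
delta([.4816,.0425,.1874],DOWN)
s=viewer.get_image('scene')[:,:,::-1]
cv2.imwrite('pics/z.png',s)"
```

```text
t 30.75 pos [0.4835 0.0426 0.3334] gap 0.0601 f [ 0.7 -1.1  0.1] q [-0.03 -0.05  1.26  0.    1.93 -0.38]
shift [  0.6  -2.3 146. ] turn [0.2 0.  0.4]
```

View pics/z.png

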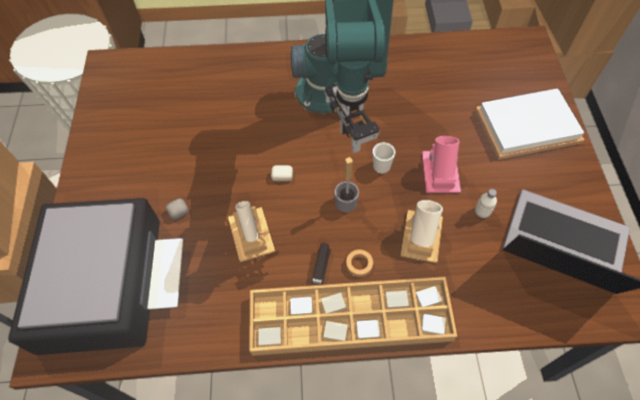

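The brush stands upright in its pot, with its handle top at (348,160) as at the start. Everything else is where it was and the gripper is clear.

```bash
python3 -c "
from station import manip
print(manip.close_job())"
```

```text
the job is handed in; nothing more can be done
None
```

The wide jar was brushed twice, touching bottom lightly each time (about 10 N) and drawing back to the mouth, and the brush was set back upright in its pot and released; I handed the job in at about 31 s and was not shown a verdict.

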